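# Turn the blower cover onto its pin and press it home

## Robot

A 6-joint arm with a two-finger parallel gripper is mounted at the origin on the work surface. World frame = base frame: x ahead of the robot, y to its left, z up, the work surface at z = 0. Lengths are in m, angles in rad, forces in N, time in s.
With the tool pointing down it reaches from about 0.4 to 0.825 m from the base axis. Payload 7 kg.
Tool frame: the origin (TCP) lies at the very end of the fingers, on their centre line; the grasp point (between the pads) lies 19 mm behind it; y points along the fingers, z is the direction in which the jaws open and shut, and the axes are right-handed (so a half turn about y gives the same grasp; the last joint's range is limited). The gripper opens to 85 mm and grips with 20 to 120 N. Pads are 22 mm wide; open, the fingers measure 114 mm over their backs; the gripper's body (76 mm by 85 mm) begins 54 mm behind the grasp point. The pads swing forward as they close: fully open they stand 13 mm farther back than shut.
Start: joints at [1.5, 0.359, 0.012, 0, -1.224, -0.288], TCP at [0.237, 0.632, 0.231] pointing down, gripper open.
Joint ranges: [-3.07, 3.07], [-1.43, 2.12], [-1.02, 1.25], [-3.03, 1.67], [-3.05, -0], [-3.03, 3.03]. Speed limits (rad/s): [2.39, 2.39, 3.01, 3.14, 3.14, 3.14].

## Interface

Orientations are given as a unit quaternion [w, x, y, z].
In Python, from cell import env, optics gives the robot as it stands.
- The arm moves only by the tool servo_tool, never from a script. Its argument "plan" is a list of rows, each an object of numbers: "tx", "ty", "tz": the shift along the tool's x, y, z in m; "twist": the turn about the tool's y in units of 6 degrees (1.0 is 6 degrees); "grip": the opening, from 0 (shut) to 1 (fully open). In form: [{"tx": .., "ty": .., "tz": .., "twist": .., "grip": ..}, ...]. A call has 1 to 12 rows; each row shifts and turns the commanded pose from where the row before left it, along the tool's axes as they then stand; what a row does not reach is not made up. A row lasts 1/10 s, in which the tool goes at most 50 mm and 8.59 degrees, less where a joint would pass 70% of its speed; a pose out of reach is approached as far as the arm can. A call with a gripper value outside its range is refused whole. The fingers move at their own pace and stop on an object; "squeeze" is the grip in N (left out, the last holds). Time passes only in rows, so rows that do not move let the fingers close. It gives the time, the measured TCP pose, the force and the opening at its end, in the units of the state.
- env.get_obs(): the state, without advancing time (a new reading comes with each control period).
- optics.get_image(name): name is "side" or "top" or "wrist"; returns a dict with "color" (384x512x3 uint8, red, green, blue), "fx", "fy", "cx", "cy" (pixels), "world_to_cam" (4x4, takes a point from world to camera coordinates). Camera axes: x right, y down, z forward; pixel columns grow to the right and rows downward; lengths in m; the calibration is good to about 2 mm. The wrist camera is an equidistant fisheye: a pixel r from the principal point sees the ray r / f radians off the axis. A picture is of the moment at which its call begins. There is no depth.
- env.sign_off(): hands the job in, once; it reports no verdict.
The state is a dict: "clock": time; "joint_pos": joint angles; "joint_velocities": joint speeds; "joint_torque": joint torques, N m; "tool_pos": TCP position; "tcp_rot": TCP orientation; "contact_force": force on the tool from outside, world axes, zero at the start; "torque": the same for the moment, N m; "grip_width": finger opening in m.
Only numpy, scipy, OpenCV 4.12 (cv2) and the standard library are available. Lean on these libraries where they do the work, as an engineer would, in place of code of your own. Each camera call takes 0.05 s, during which the arm holds its last target. There are 200 camera calls.

## Task

The round plywood cover on the blower pedestal is riding high because its notch is not over the metal locating pin. With a fingertip, push the cover round by its upright stud until the notch meets the pin, then press down on the metal cap in its middle until the cover lies fully home, flat on the pedestal. Do not lift the cover, and leave the things standing around it where they are.

Things in the scene. Friction and masses are not known exactly. Their poses are not given: they have to be found in the camera images.
- pedestal: fixed round dark grey steel pedestal standing on the table: 230 mm across, 55 mm high, flat top. Origin: centre of its underside, on the table; z up. Its x axis points from the centre to the locating pin. A 36 mm bore in the middle takes the boss under the cover.
- pin (a point): tip of the fixed bright metal locating pin that stands on the pedestal's top 90 mm from the centre, 14 mm thick, 12 mm high, tapered above 4 mm to a 4 mm tip; a small flat bright metal foot plate beside it reaches outwards to the pedestal's edge. The pin peeps out about 7 mm beyond the cover's rim.
- cover: loose round plywood cover, 180 mm across, 15 mm thick, about 0.45 kg, on the pedestal. Origin: centre of its flat underside (69 mm above the table while riding high on hidden pads, 55 mm when seated); z up, x axis towards its notch. A 34 mm boss below sits in the pedestal's bore with 1 mm play: the cover turns about the pedestal's centre, either way, no stops, and stays where it is left.
- notch (a point): middle of the open notch in the cover's rim, at the top face, 90 mm from the cover's centre; about 25 mm wide at the rim, 17 mm deep. It passes over the pin when within about 3 degrees of it, a few more with help from the pin's taper; otherwise the rim lands on the pin and the cover cannot go home.
- stud (a point): half-way up the black upright push stud on the cover: 18 mm thick, 35 mm high above the cover's top face, 58 mm from the cover's centre on the side opposite the notch. The point is 17.5 mm above the top face. A few newtons sideways here turns the cover.
- cap (a point): centre of the top of the flat aluminium cap in the middle of the cover, 40 mm across, 3 mm above the cover's top face: the place to press. 87 mm above the table at the start, 73 mm when seated. The hidden rubber pads below sink under about 6 to 9 N pressed here and then stay down; they do not spring back.
- wrench: bystander, to be left alone: a 150 mm steel spanner lying flat. Loose on the table beside the pedestal; origin at its underside's centre.
- plug: bystander, to be left alone: a small plain plywood disc, 60 mm across, 12 mm thick, no notch. Loose on the table beside the pedestal; origin at its underside's centre.
- beaker: bystander, to be left alone: a grey plastic cup, 60 mm across, 70 mm high. Loose on the table beside the pedestal; origin at its underside's centre.
- block: bystander, to be left alone: a wooden block 60 x 40 x 30 mm. Loose on the table beside the pedestal; origin at its underside's centre.
- fitting: bystander, to be left alone: an aluminium flanged fitting standing upright, 44 mm across, 45 mm high. Loose on the table beside the pedestal; origin at its underside's centre.
- bottle: bystander, to be left alone: a clear plastic bottle, 60 mm across, 110 mm high. Loose on the table beside the pedestal; origin at its underside's centre.
- stopper: bystander, to be left alone: a rubber stopper, 48 mm across, 35 mm high. Loose on the table beside the pedestal; origin at its underside's centre.
There are look-alikes about, which are no part of the job. What is shaped like the cover but blue or green is not meant.

How it is judged:
At the end, for the whole second after the job is handed in: The cover lies seated on the pedestal (underside within 2.5 mm of the pedestal's top, tilt under 2 degrees, at rest) with its notch over the pin (notch centre within 10 mm of the pin, seen from above) (z of cover in the frame of pedestal between 0.051 and 0.0575 m and horizontal distance between notch and pin below 0.01 m and angle between cover's own z axis and vertical below 0.035 rad and linear speed of cover below 0.01 m/s); the robot touches nothing.
It fails at once if the cover is lifted more than 10 mm or tipped (z of cover in the frame of pedestal above 0.079 m or angle between cover's own z axis and vertical above 0.25 rad).
It fails at once if one of the things around the pedestal is moved more than 25 mm or knocked over (distance of any of wrench, plug, beaker, block, fitting, bottle, stopper from where it was at the start of the episode above 0.025 m or angle between any of wrench, plug, beaker, block, fitting, bottle, stopper's own z axis and vertical above 0.6 rad).
It also fails if it takes over 56 s, if anything falls off the work surface, if the arm or the gripper's body presses on something with over 40 N, if the wrist force passes 120 N, or if a joint passes its speed limit or range.

## Working session

There is one attempt and no reset: what is moved stays moved. The work goes in short steps, Python scripts to look and compute and a tool call to move; the robot and the scene stay as the last step left them, time stands still between calls to the robot, and variables do not carry over. Pictures are saved under pics/ and viewed, about 8 in all and at most 12, crops included, and the job is handed in when it is done.

Besides the shell and the picture viewer there is one more tool, called as name([rows], argument=value, ...), one row to a line, values as JSON. servo_tool: Moves the arm, as the interface text tells. Its arguments: {"type":"object","properties":{"plan":{"type":"array"},"squeeze":{"type":"number"}},"required":["plan"]}

```bash
ls; mkdir -p pics
python3 - <<'E'
from cell import env, optics
import cv2, numpy as np
o=env.get_obs(); print({k:np.round(v,3).tolist() for k,v in o.items()})
ims=[]
for n in("top","side"):
    d=optics.get_image(n); cv2.imwrite(f"pics/{n}0.png",d["color"][:,:,::-1])
    print(n,d["fx"],d["fy"],d["cx"],d["cy"],np.round(d["world_to_cam"],4).tolist())
    ims.append(d["color"][:,:,::-1])
E
```

```text
pics
{'clock': 0.0, 'joint_pos': [1.5, 0.359, 0.011, -0.0, -1.224, -0.288], 'joint_velocities': [-0.001, -0.001, -0.001, 0.001, -0.001, -0.001], 'joint_torque': [0.003, -58.333, 29.341, 6.936, -0.006, 0.0], 'tool_pos': [0.237, 0.632, 0.23], 'tcp_rot': [0.126, -0.126, -0.695, 0.696], 'contact_force': [-0.038, -0.368, 0.797], 'torque': [-0.0, -0.006, 0.004], 'grip_width': 0.085}
top 426.7094380355048 426.7094380355048 256.3270677709155 191.88898227004628 [[0.007, -0.9992, 0.0389, -0.0424], [-0.9806, -0.0144, -0.1954, 0.6014], [0.1958, -0.0367, -0.98, 0.9103], [0.0, 0.0, 0.0, 1.0]]
side 432.30513961493006 432.30513961493006 258.09885171754115 190.1274519800372 [[-0.885, -0.4654, -0.016, 0.5132], [-0.3304, 0.6518, -0.6826, 0.253], [0.3281, -0.5988, -0.7306, 0.9787], [0.0, 0.0, 0.0, 1.0]]
```

View pics/top0.png

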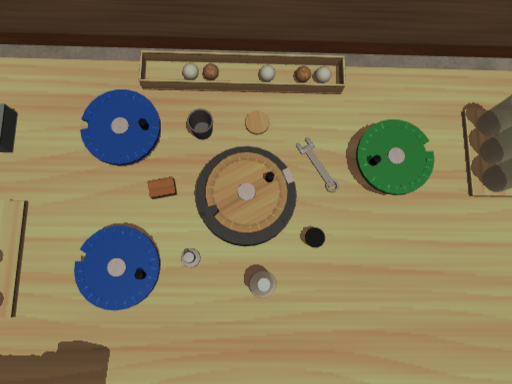

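View pics/side0.png

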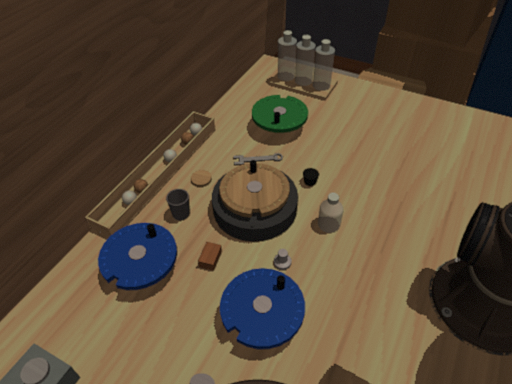

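Top view: candidates are the plywood cover at (247,191), blue covers at (121,127) and (117,267), a green cover at (396,157), and the plain plug at (257,122). The cover on the dark pedestal at (247,191) is the one meant. Its stud is near (269,177), its notch near (211,212), and the pin's bright plate near (287,175). I'll check this in a crop and measure.

```bash
cat > h.py <<'E'
from cell import env, optics
import cv2, numpy as np
def ray(d,u,v,z):
    W=np.linalg.inv(d["world_to_cam"]); r=W[:3,:3]@np.array([(u-d["cx"])/d["fx"],(v-d["cy"])/d["fy"],1]); c=W[:3,3]
    return (c+r*(z-c[2])/r[2])[:3]
def proj(d,p):
    q=d["world_to_cam"]@np.append(p,1); return np.array([d["fx"]*q[0]/q[2]+d["cx"],d["fy"]*q[1]/q[2]+d["cy"]])
def crop(d,name,u0,v0,w,h,s):
    c=d["color"][v0:v0+h,u0:u0+w,::-1]; cv2.imwrite(name,cv2.resize(c,None,fx=s,fy=s,interpolation=cv2.INTER_CUBIC))
def rim(d,z,box,lo=(5,70,90),hi=(25,255,255)):
    """plywood mask -> largest contour in box -> world points at height z -> circle"""
    u0,v0,u1,v1=box; hsv=cv2.cvtColor(d["color"],cv2.COLOR_RGB2HSV)[v0:v1,u0:u1]
    m=cv2.inRange(hsv,lo,hi); return m
E
python3 - <<'E'
from h import *
d=optics.get_image("top"); crop(d,"pics/c1.png",190,140,115,110,5)
for n in("top","side"):
    d=optics.get_image(n)
    hsv=cv2.cvtColor(d["color"],cv2.COLOR_RGB2HSV)
    if n=="top":
        print(hsv[191,[200,205,222,235,247,265,287]].tolist(), hsv[175,287],hsv[177,269],hsv[212,211])
        # pedestal: dark blob
        m=(hsv[...,2]<70).astype(np.uint8); m[:140]=0;m[250:]=0;m[:,:190]=0;m[:,303:]=0
        k,l,s,c=cv2.connectedComponentsWithStats(m)
        for i in range(1,k):
            if s[i][4]>20: print("dark",s[i].tolist(),c[i])
        m=((hsv[...,1]<70)&(hsv[...,2]>90)).astype(np.uint8); m[:140]=0;m[250:]=0;m[:,:190]=0;m[:,303:]=0
        k,l,s,c=cv2.connectedComponentsWithStats(m)
        for i in range(1,k):
            if s[i][4]>8: print("bright",s[i].tolist(),c[i], ray(d,*c[i],.087), ray(d,*c[i],.06))
        for nm,u,v,z in [("wrenchhead",305,147,0),("wrenchend",331,186,0),("plug",257,122,.012),("beaker",201,124,.035),("block",162,187,.03),("fitting",190,258,.02),("bottle",262,285,.05),("stopper",315,237,.03)]:
            print(nm,ray(d,u,v,z).round(3))
        print("stud",ray(d,269,177,.1015),"notch",ray(d,211,212,.084))
E
```

```text
[[15, 25, 61], [16, 117, 72], [17, 125, 163], [17, 126, 162], [13, 36, 163], [16, 128, 158], [17, 97, 100]] [ 15  34 164] [20 29 26] [18 21 60]
dark [196, 147, 100, 99, 2376] [240.81313131 205.06944444]
dark [265, 172, 9, 10, 72] [269.06944444 176.61111111]
bright [296, 143, 7, 11, 41] [299.34146341 147.58536585] [ 0.70031095 -0.13172046  0.087     ] [ 0.70873775 -0.13556178  0.06      ]
bright [282, 168, 12, 16, 115] [287.53043478 175.23478261] [ 0.63546873 -0.10438332  0.087     ] [ 0.64200118 -0.107426    0.06      ]
bright [238, 183, 18, 17, 246] [246.14227642 191.08130081] [ 0.59799362 -0.01236656  0.087     ] [ 0.60343125 -0.01272099  0.06      ]
wrenchhead [ 0.729 -0.158  0.   ]
wrenchend [ 0.631 -0.221  0.   ]
plug [ 0.788 -0.038  0.012]
beaker [0.771 0.097 0.035]
block [0.616 0.183 0.03 ]
fitting [0.454 0.113 0.02 ]
bottle [ 0.395 -0.05   0.05 ]
stopper [ 0.504 -0.173  0.03 ]
stud [ 0.62731602 -0.06193055  0.1015    ] notch [0.55078674 0.06390619 0.084     ]
```

View pics/c1.png

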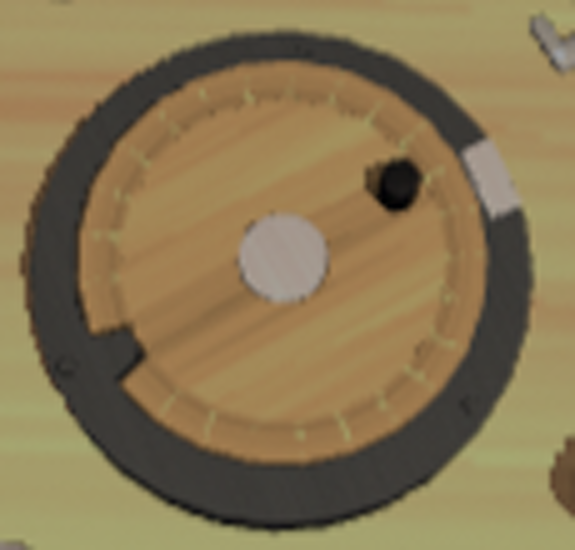

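The crop shows the natural plywood cover on the dark pedestal. The stud is at full-image (269,177), the notch at (213,211) and the pin plate at (287,175). From these, the cover centre is about (0.598, -0.012), the stud is at -59°, the notch at 121° and the pin at -65°. I'll turn the cover about +174° counter-clockwise with the shut fingertip. First I bring the tool over.

servo_tool([
  {"tx":-0.0243,"ty":0,"tz":0.022,"twist":0,"grip":0},
  {"tx":-0.0243,"ty":0,"tz":0.022,"twist":0,"grip":0},
  {"tx":-0.0243,"ty":0,"tz":0.022,"twist":0,"grip":0},
  {"tx":-0.0243,"ty":0,"tz":0.022,"twist":0,"grip":0},
  {"tx":-0.0243,"ty":0,"tz":0.022,"twist":0,"grip":0},
  {"tx":-0.0243,"ty":0,"tz":0.022,"twist":0,"grip":0},
  {"tx":-0.0243,"ty":0,"tz":0.022,"twist":0,"grip":0},
  {"tx":-0.0243,"ty":0,"tz":0.022,"twist":0,"grip":0},
  {"tx":-0.0243,"ty":0,"tz":0.022,"twist":0,"grip":0},
  {"tx":-0.0243,"ty":0,"tz":0.022,"twist":0,"grip":0},
  {"tx":-0.0243,"ty":0,"tz":0.022,"twist":0,"grip":0},
  {"tx":-0.0243,"ty":0,"tz":0.022,"twist":0,"grip":0},
])

```text
clock: 1.45
tool_pos: [0.4177, 0.2811, 0.2314]
tcp_rot: [-0.126, 0.126, 0.696, -0.696]
contact_force: [1.1, -0.5, 0.0]
grip_width: 0.0
```

servo_tool([
  {"tx":-0.0243,"ty":0,"tz":0.022,"twist":0,"grip":0},
  {"tx":-0.0243,"ty":0,"tz":0.022,"twist":0,"grip":0},
  {"tx":-0.0243,"ty":0,"tz":0.022,"twist":0,"grip":0},
  {"tx":-0.0243,"ty":0,"tz":0.022,"twist":0,"grip":0},
  {"tx":-0.0243,"ty":0,"tz":0.022,"twist":0,"grip":0},
  {"tx":-0.0243,"ty":0,"tz":0.022,"twist":0,"grip":0},
  {"tx":-0.0243,"ty":0,"tz":0.022,"twist":0,"grip":0},
  {"tx":-0.0243,"ty":0,"tz":0.022,"twist":0,"grip":0},
  {"tx":-0.0243,"ty":0,"tz":0.022,"twist":0,"grip":0},
  {"tx":-0.0243,"ty":0,"tz":0.022,"twist":0,"grip":0},
  {"tx":-0.0243,"ty":0,"tz":0.022,"twist":0,"grip":0},
  {"tx":-0.0243,"ty":0,"tz":0.022,"twist":0,"grip":0},
])

```text
clock: 2.65
tool_pos: [0.5982, -0.0685, 0.2313]
tcp_rot: [-0.126, 0.126, 0.696, -0.696]
contact_force: [0.2, 0.7, -0.4]
grip_width: -0.0005
```

servo_tool([
  {"tx":0,"ty":0,"tz":0,"twist":1.2,"grip":0},
  {"tx":0,"ty":0,"tz":0,"twist":1.2,"grip":0},
  {"tx":0,"ty":0,"tz":0,"twist":1.2,"grip":0},
  {"tx":0,"ty":0,"tz":0,"twist":1.2,"grip":0},
  {"tx":0,"ty":0,"tz":0,"twist":1.2,"grip":0},
  {"tx":0,"ty":0,"tz":0,"twist":1.2,"grip":0},
  {"tx":0,"ty":0,"tz":0,"twist":1.2,"grip":0},
  {"tx":0,"ty":0,"tz":0,"twist":1.2,"grip":0},
  {"tx":0,"ty":0,"tz":0,"twist":1.2,"grip":0},
  {"tx":0,"ty":0,"tz":0,"twist":1.2,"grip":0},
  {"tx":0,"ty":0,"tz":0,"twist":1.2,"grip":0},
])

```text
clock: 3.75
tool_pos: [0.5976, -0.0672, 0.2312]
tcp_rot: [0.542, -0.542, -0.454, 0.454]
contact_force: [-0.5, -0.8, 0.4]
grip_width: -0.0004
```

servo_tool([
  {"tx":0,"ty":0,"tz":0,"twist":1.2,"grip":0},
  {"tx":0,"ty":0,"tz":0,"twist":1.2,"grip":0},
  {"tx":0,"ty":0,"tz":0,"twist":1.2,"grip":0},
  {"tx":0,"ty":0,"tz":0,"twist":1.2,"grip":0},
  {"tx":0,"ty":0,"tz":0,"twist":1.2,"grip":0},
  {"tx":0,"ty":0,"tz":0,"twist":1.2,"grip":0},
  {"tx":0,"ty":0,"tz":0,"twist":1.2,"grip":0},
  {"tx":0,"ty":0,"tz":0,"twist":1.2,"grip":0},
  {"tx":0,"ty":0,"tz":0,"twist":1.2,"grip":0},
  {"tx":0,"ty":0,"tz":0,"twist":1.2,"grip":0},
  {"tx":0,"ty":0,"tz":0,"twist":1.2,"grip":0},
])

```text
clock: 4.85
tool_pos: [0.5976, -0.0672, 0.2312]
tcp_rot: [0.707, -0.707, -0.005, 0.005]
contact_force: [-0.3, 0.2, -0.2]
grip_width: -0.0004
```

servo_tool([
  {"tx":0,"ty":0.025,"tz":0,"twist":0,"grip":0},
  {"tx":0,"ty":0.025,"tz":0,"twist":0,"grip":0},
  {"tx":0,"ty":0.025,"tz":0,"twist":0,"grip":0},
  {"tx":0,"ty":0.025,"tz":0,"twist":0,"grip":0},
  {"tx":0,"ty":0.02,"tz":0,"twist":0,"grip":0},
  {"tx":0,"ty":0.009,"tz":0,"twist":0,"grip":0},
  {"tx":0,"ty":0.008,"tz":0,"twist":0,"grip":0},
  {"tx":0,"ty":0,"tz":0,"twist":0,"grip":0},
])

```text
clock: 5.65
tool_pos: [0.5975, -0.0672, 0.0938]
tcp_rot: [-0.707, 0.707, 0.006, -0.007]
contact_force: [-0.3, -1.1, 1.2]
grip_width: 0.0002
```

servo_tool([
  {"tx":0.0028,"ty":0,"tz":0.0001,"twist":-0.5,"grip":0},
  {"tx":0.0028,"ty":0,"tz":0.0001,"twist":-0.5,"grip":0},
  {"tx":0.0028,"ty":0,"tz":0.0001,"twist":-0.5,"grip":0},
  {"tx":0.0028,"ty":0,"tz":0.0001,"twist":-0.5,"grip":0},
  {"tx":0.0028,"ty":0,"tz":0.0001,"twist":-0.5,"grip":0},
  {"tx":0.0028,"ty":0,"tz":0.0001,"twist":-0.5,"grip":0},
  {"tx":0.0028,"ty":0,"tz":0.0001,"twist":-0.5,"grip":0},
])

```text
clock: 6.35
tool_pos: [0.6166, -0.0637, 0.0955]
tcp_rot: [-0.694, 0.694, 0.136, -0.136]
contact_force: [-2.4, -2.5, 0.6]
grip_width: -0.0
```

Run:
```python
from h import *
d=optics.get_image("wrist"); cv2.imwrite("pics/w1.png",d["color"][:,:,::-1])
print(env.get_obs()["contact_force"])
```

```text
[-1.53911222 -1.51813891  1.03916104]
```

View pics/w1.png

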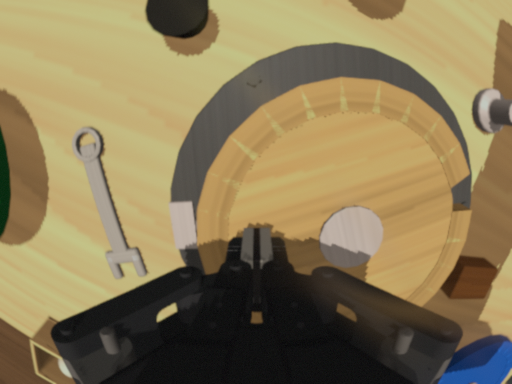

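The wrist view shows the tip against the stud at about (258,240), hidden behind the fingers. The cap is at (350,236), the pin plate at (183,224), and the notch has moved to about (462,192). Contact force is a few newtons, so I continue round the arc.

servo_tool([
  {"tx":0.00285,"ty":0,"tz":7e-05,"twist":-0.5,"grip":0},
  {"tx":0.00285,"ty":0,"tz":7e-05,"twist":-0.5,"grip":0},
  {"tx":0.00285,"ty":0,"tz":7e-05,"twist":-0.5,"grip":0},
  {"tx":0.00285,"ty":0,"tz":7e-05,"twist":-0.5,"grip":0},
  {"tx":0.00285,"ty":0,"tz":7e-05,"twist":-0.5,"grip":0},
  {"tx":0.00285,"ty":0,"tz":7e-05,"twist":-0.5,"grip":0},
  {"tx":0.00285,"ty":0,"tz":7e-05,"twist":-0.5,"grip":0},
  {"tx":0.00285,"ty":0,"tz":7e-05,"twist":-0.5,"grip":0},
  {"tx":0.00285,"ty":0,"tz":7e-05,"twist":-0.5,"grip":0},
  {"tx":0.00285,"ty":0,"tz":7e-05,"twist":-0.5,"grip":0},
  {"tx":0.00285,"ty":0,"tz":7e-05,"twist":-0.5,"grip":0},
  {"tx":0.00285,"ty":0,"tz":7e-05,"twist":-0.5,"grip":0},
])

```text
clock: 7.6
tool_pos: [0.6432, -0.0421, 0.0956]
tcp_rot: [-0.618, 0.619, 0.344, -0.343]
contact_force: [0.0, -4.2, 0.9]
grip_width: 0.0
```

servo_tool([
  {"tx":0.00285,"ty":0,"tz":7e-05,"twist":-0.5,"grip":0},
  {"tx":0.00285,"ty":0,"tz":7e-05,"twist":-0.5,"grip":0},
  {"tx":0.00285,"ty":0,"tz":7e-05,"twist":-0.5,"grip":0},
  {"tx":0.00285,"ty":0,"tz":7e-05,"twist":-0.5,"grip":0},
  {"tx":0.00285,"ty":0,"tz":7e-05,"twist":-0.5,"grip":0},
  {"tx":0.00285,"ty":0,"tz":7e-05,"twist":-0.5,"grip":0},
  {"tx":0.00285,"ty":0,"tz":7e-05,"twist":-0.5,"grip":0},
  {"tx":0.00285,"ty":0,"tz":7e-05,"twist":-0.5,"grip":0},
  {"tx":0.00285,"ty":0,"tz":7e-05,"twist":-0.5,"grip":0},
  {"tx":0.00285,"ty":0,"tz":7e-05,"twist":-0.5,"grip":0},
  {"tx":0.00285,"ty":0,"tz":7e-05,"twist":-0.5,"grip":0},
  {"tx":0.00285,"ty":0,"tz":7e-05,"twist":-0.5,"grip":0},
])

```text
clock: 8.8
tool_pos: [0.6523, -0.0092, 0.096]
tcp_rot: [-0.481, 0.483, 0.518, -0.517]
contact_force: [2.8, -2.9, 0.1]
grip_width: -0.0
```

servo_tool([
  {"tx":0.00285,"ty":0,"tz":7e-05,"twist":-0.5,"grip":0},
  {"tx":0.00285,"ty":0,"tz":7e-05,"twist":-0.5,"grip":0},
  {"tx":0.00285,"ty":0,"tz":7e-05,"twist":-0.5,"grip":0},
  {"tx":0.00285,"ty":0,"tz":7e-05,"twist":-0.5,"grip":0},
  {"tx":0.00285,"ty":0,"tz":7e-05,"twist":-0.5,"grip":0},
  {"tx":0.00285,"ty":0,"tz":7e-05,"twist":-0.5,"grip":0},
  {"tx":0.00285,"ty":0,"tz":7e-05,"twist":-0.5,"grip":0},
  {"tx":0.00285,"ty":0,"tz":7e-05,"twist":-0.5,"grip":0},
  {"tx":0.00285,"ty":0,"tz":7e-05,"twist":-0.5,"grip":0},
  {"tx":0.00285,"ty":0,"tz":7e-05,"twist":-0.5,"grip":0},
  {"tx":0.00285,"ty":0,"tz":7e-05,"twist":-0.5,"grip":0},
  {"tx":0.00285,"ty":0,"tz":7e-05,"twist":-0.5,"grip":0},
])

```text
clock: 10.0
tool_pos: [0.6398, 0.0227, 0.0958]
tcp_rot: [-0.297, 0.299, 0.642, -0.64]
contact_force: [1.4, -0.3, -0.9]
grip_width: 0.0001
```

servo_tool([
  {"tx":0.00285,"ty":0,"tz":7e-05,"twist":-0.5,"grip":0},
  {"tx":0.00285,"ty":0,"tz":7e-05,"twist":-0.5,"grip":0},
  {"tx":0.00285,"ty":0,"tz":7e-05,"twist":-0.5,"grip":0},
  {"tx":0.00285,"ty":0,"tz":7e-05,"twist":-0.5,"grip":0},
  {"tx":0.00285,"ty":0,"tz":7e-05,"twist":-0.5,"grip":0},
  {"tx":0.00285,"ty":0,"tz":7e-05,"twist":-0.5,"grip":0},
  {"tx":0.00285,"ty":0,"tz":7e-05,"twist":-0.5,"grip":0},
  {"tx":0.00285,"ty":0,"tz":7e-05,"twist":-0.5,"grip":0},
  {"tx":0.00285,"ty":0,"tz":7e-05,"twist":-0.5,"grip":0},
  {"tx":0.00285,"ty":0,"tz":7e-05,"twist":-0.5,"grip":0},
  {"tx":0.00285,"ty":0,"tz":7e-05,"twist":-0.5,"grip":0},
  {"tx":0.00285,"ty":0,"tz":7e-05,"twist":-0.5,"grip":0},
])

```text
clock: 11.2
tool_pos: [0.6116, 0.041, 0.096]
tcp_rot: [-0.084, 0.087, 0.703, -0.701]
contact_force: [2.8, 0.3, -0.1]
grip_width: 0.0
```

Run:
```python
from h import *
a=[]
for n,b in(("top",(190,140)),("side",(195,140)),):
    d=optics.get_image(n); c=d["color"][b[1]:b[1]+110,b[0]:b[0]+115,::-1]; a.append(cv2.resize(c,None,fx=3.4,fy=3.4,interpolation=cv2.INTER_CUBIC))
cv2.imwrite("pics/c2.png",np.hstack(a))
```

```text
(no output)
```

View pics/c2.png

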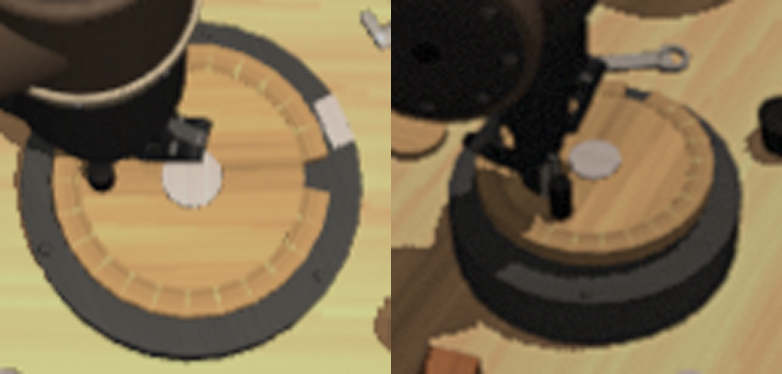

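Top half: the notch is at full-image (283.5,191), the stud at (219.5,192), and the bright plate at (288,176). The cover has followed the push, with roughly 19° to go. I'll measure the angles.

```bash
cat >> h.py <<'E'
def measure(show=None,zc=.084):
    d=optics.get_image("top"); hsv=cv2.cvtColor(d["color"],cv2.COLOR_RGB2HSV)
    # bright grey: cap & plate
    m=((hsv[...,1]<70)&(hsv[...,2]>90)).astype(np.uint8); m[:155]=0;m[250:]=0;m[:,:190]=0;m[:,297:]=0
    k,l,s,c=cv2.connectedComponentsWithStats(m)
    C=np.array([.598,-.0124])
    for i in range(1,k):
        if s[i][4]<25: continue
        p=ray(d,*c[i],zc+.003 if c[i][0]<265 else .056)[:2]
        cnt=cv2.findContours((l==i).astype(np.uint8),0,2)[0][0]
        box=cv2.boxPoints(cv2.minAreaRect(cnt))
        print("bright",s[i][:5],c[i].round(1),p.round(4),"ang",np.degrees(np.arctan2(*(p-C)[::-1])).round(1),"r",np.hypot(*(p-C)).round(4))
        if c[i][0]>265:
            for b in box: q=ray(d,*b,.056)[:2]-C; print("   corner r",np.hypot(*q).round(4),"ang",np.degrees(np.arctan2(*q[::-1])).round(1))
    # notch: sample dark along circle r=83 at cover top
    A=np.radians(np.arange(-110,20,.5)); out=[]
    for r in(.078,.081,.084,.087):
        uv=np.array([proj(d,[C[0]+r*np.cos(a),C[1]+r*np.sin(a),zc]) for a in A],np.float32)
        v=cv2.remap(hsv[...,1].copy(),uv[None,:,0],uv[None,:,1],cv2.INTER_LINEAR)[0]
        dk=np.degrees(A[v<75]); print("notch r",r,len(dk)*.5,"deg wide, mid",(dk.mean().round(2),dk.min(),dk.max()) if len(dk) else None)
    return d
E
python3 - <<'E'
from h import *
d=measure()
# pedestal centre: fit circle to dark outer boundary
g=cv2.cvtColor(d["color"],cv2.COLOR_RGB2HSV); C=np.array([.598,-.0124]); P=[]
for a in np.radians(np.arange(-100,-40,3).tolist()+list(range(150,262,3))):
    for r in np.arange(.125,.1,-.0005):
        u,v=proj(d,[C[0]+r*np.cos(a),C[1]+r*np.sin(a),.055])
        if g[int(round(v)),int(round(u)),1]<60 : P.append([C[0]+r*np.cos(a),C[1]+r*np.sin(a)]); break
P=np.float32(P); x=np.linalg.lstsq(np.c_[2*P,np.ones(len(P))],(P**2).sum(1),rcond=None)[0]; print("pedestal",x[:2],np.sqrt(x[2]+x[0]**2+x[1]**2))
E
```

```text
bright [282 167  12  17 122] [287.5 175.4] [ 0.6426 -0.1078] ang -65.0 r 0.1053
   corner r 0.0968 ang -53.8
   corner r 0.1156 ang -55.2
   corner r 0.1158 ang -73.9
   corner r 0.0974 ang -76.2
bright [238 184  17  17 205] [246.2 192.9] [ 0.5938 -0.0126] ang -176.7 r 0.0042
notch r 0.078 23.0 deg wide, mid (np.float64(-40.9), np.float64(-94.0), np.float64(16.0))
notch r 0.081 20.0 deg wide, mid (np.float64(-51.62), np.float64(-94.0), np.float64(12.5))
notch r 0.084 18.0 deg wide, mid (np.float64(-61.22), np.float64(-94.0), np.float64(10.0))
notch r 0.087 18.0 deg wide, mid (np.float64(-66.75), np.float64(-94.5), np.float64(8.5))
pedestal [ 0.59712651 -0.01032357] 0.11520906721002415
```

```bash
sed -i 's/^    A=np.radians.*/    C=np.array([.597,-.0113]); A=np.radians(np.arange(-110,20,.5)); out=[]/; s/dk=np.degrees(A\[v<75\]); print.*/runs=np.split(np.arange(len(A)),np.flatnonzero(np.diff(v<75))+1); print("notch r",r,[(np.degrees(A[i[0]]).round(1),np.degrees(A[i[-1]]).round(1)) for i in runs if v[i[0]]<75 and len(i)>4])/' h.py
python3 - <<'E'
from h import *
d=measure(); C=np.array([.597,-.0113])
for z,uv,n in((.084,(283.5,190.9),"notch"),(.11,(219.4,192.4),"stud")):
    q=ray(d,*uv,z)[:2]-C; print(n,np.degrees(np.arctan2(*q[::-1])),np.hypot(*q))
E
```

```text
bright [282 167  12  17 122] [287.5 175.4] [ 0.6426 -0.1078] ang -65.0 r 0.1053
   corner r 0.0968 ang -53.8
   corner r 0.1156 ang -55.2
   corner r 0.1158 ang -73.9
   corner r 0.0974 ang -76.2
bright [238 184  17  17 205] [246.2 192.9] [ 0.5938 -0.0126] ang -176.7 r 0.0042
notch r 0.078 [(np.float64(-93.0), np.float64(-82.0)), (np.float64(4.5), np.float64(16.5))]
notch r 0.081 [(np.float64(-93.0), np.float64(-81.5)), (np.float64(4.5), np.float64(12.0))]
notch r 0.084 [(np.float64(-93.5), np.float64(-81.0)), (np.float64(5.0), np.float64(10.0))]
notch r 0.087 [(np.float64(-93.5), np.float64(-80.5)), (np.float64(4.5), np.float64(8.0))]
notch -87.79718995283415 0.08422334940508927
stud 97.42311653563628 0.05708747646284098
```

servo_tool([
  {"tx":0.00285,"ty":0,"tz":7e-05,"twist":-0.5,"grip":0},
  {"tx":0.00285,"ty":0,"tz":7e-05,"twist":-0.5,"grip":0},
  {"tx":0.00285,"ty":0,"tz":7e-05,"twist":-0.5,"grip":0},
  {"tx":0.00285,"ty":0,"tz":7e-05,"twist":-0.5,"grip":0},
  {"tx":0.00285,"ty":0,"tz":7e-05,"twist":-0.5,"grip":0},
  {"tx":0.0014,"ty":0,"tz":3e-05,"twist":-0.25,"grip":0},
  {"tx":0.0014,"ty":0,"tz":3e-05,"twist":-0.25,"grip":0},
  {"tx":0.0014,"ty":0,"tz":3e-05,"twist":-0.25,"grip":0},
  {"tx":0.0014,"ty":0,"tz":3e-05,"twist":-0.25,"grip":0},
  {"tx":0,"ty":0,"tz":0,"twist":0,"grip":0},
])

```text
clock: 12.4
tool_pos: [0.5898, 0.0414, 0.0944]
tcp_rot: [-0.044, 0.044, -0.706, 0.706]
contact_force: [3.8, 0.8, 2.6]
grip_width: 0.0
```

Run:
```python
from h import *
d=measure(); a=[]
for n,b in(("top",(190,140)),("side",(195,140)),):
    d=optics.get_image(n); c=d["color"][b[1]:b[1]+110,b[0]:b[0]+115,::-1]; a.append(cv2.resize(c,None,fx=3.4,fy=3.4,interpolation=cv2.INTER_CUBIC))
cv2.imwrite("pics/c3.png",np.hstack(a))
```

```text
bright [280 167  14  17 144] [286.6 175.8] [ 0.6416 -0.1058] ang -65.0 r 0.1031
   corner r 0.0864 ang -52.8
   corner r 0.1156 ang -55.2
   corner r 0.1158 ang -73.9
   corner r 0.0873 ang -77.8
bright [238 185  18  16 177] [247.  193.7] [ 0.592  -0.0142] ang -162.9 r 0.0062
notch r 0.078 [(np.float64(-70.0), np.float64(-59.5))]
notch r 0.081 [(np.float64(-70.5), np.float64(-58.5))]
notch r 0.084 [(np.float64(-71.0), np.float64(-58.5))]
notch r 0.087 [(np.float64(-71.5), np.float64(-58.0))]
```

View pics/c3.png

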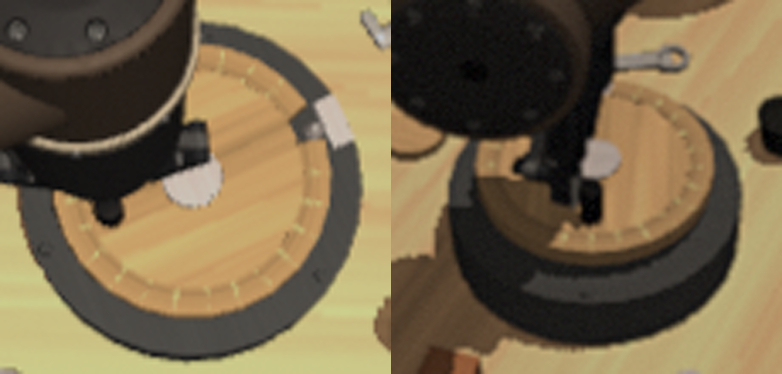

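The top crop now shows the bright pin inside the notch at about crop (312,127), full image (282,177). The notch measures -64.8° against the pin's -65°. I'll back off, rise, move over the cap and look at the fit before pressing.

servo_tool([
  {"tx":-0.004,"ty":0,"tz":0,"twist":0,"grip":0},
  {"tx":-0.008,"ty":0,"tz":0,"twist":0,"grip":0},
  {"tx":0,"ty":-0.015,"tz":0,"twist":0,"grip":0},
  {"tx":0,"ty":-0.02,"tz":0,"twist":0,"grip":0},
  {"tx":0,"ty":-0.02,"tz":0,"twist":0,"grip":0},
  {"tx":0.0029,"ty":0,"tz":0.0134,"twist":0,"grip":0},
  {"tx":0.0029,"ty":0,"tz":0.0134,"twist":0,"grip":0},
  {"tx":0.0028,"ty":0,"tz":0.0133,"twist":0,"grip":0},
  {"tx":0.0028,"ty":0,"tz":0.0133,"twist":0,"grip":0},
  {"tx":0,"ty":0,"tz":0,"twist":0,"grip":0},
])

```text
clock: 13.55
tool_pos: [0.5963, -0.0137, 0.1485]
tcp_rot: [-0.042, 0.043, -0.706, 0.706]
contact_force: [-1.2, 0.4, -0.7]
grip_width: 0.0003
```

Run:
```python
from h import *
d=measure(); print(env.get_obs()["contact_force"])
```

```text
bright [237 166  13   6  27] [243.4 168.4] [ 0.6494 -0.0057] ang 7.4 r 0.0519
bright [281 167  13  18 143] [286.9 175.7] [ 0.6417 -0.1063] ang -65.0 r 0.1036
   corner r 0.0884 ang -53.0
   corner r 0.1156 ang -55.2
   corner r 0.1158 ang -73.9
   corner r 0.0893 ang -77.4
bright [238 188  18  13 167] [245.8 194.1] [ 0.5912 -0.0118] ang 174.7 r 0.0068
notch r 0.078 [(np.float64(-70.0), np.float64(-37.5))]
notch r 0.081 [(np.float64(-70.5), np.float64(-38.5))]
notch r 0.084 [(np.float64(-71.0), np.float64(-39.5))]
notch r 0.087 [(np.float64(-71.5), np.float64(-40.0))]
[-0.0090883   0.10441134 -0.3787714 ]
```

The notch edge has not moved. Pressing now: quickly down to just above the cap, then slowly.

servo_tool([
  {"tx":0,"ty":0.02,"tz":0,"twist":0,"grip":0},
  {"tx":0,"ty":0.02,"tz":0,"twist":0,"grip":0},
  {"tx":0,"ty":0.015,"tz":0,"twist":0,"grip":0},
  {"tx":0,"ty":0.003,"tz":0,"twist":0,"grip":0},
  {"tx":0,"ty":0.002,"tz":0,"twist":0,"grip":0},
  {"tx":0,"ty":0.002,"tz":0,"twist":0,"grip":0},
  {"tx":0,"ty":0.002,"tz":0,"twist":0,"grip":0},
  {"tx":0,"ty":0.002,"tz":0,"twist":0,"grip":0},
  {"tx":0,"ty":0.002,"tz":0,"twist":0,"grip":0},
])

```text
clock: 14.5
tool_pos: [0.5977, -0.0114, 0.0828]
tcp_rot: [0.044, -0.043, 0.706, -0.706]
contact_force: [-2.0, 1.1, 8.1]
grip_width: -0.0001
```

servo_tool([
  {"tx":0,"ty":0.002,"tz":0,"twist":0,"grip":0},
  {"tx":0,"ty":0.002,"tz":0,"twist":0,"grip":0},
  {"tx":0,"ty":0.002,"tz":0,"twist":0,"grip":0},
  {"tx":0,"ty":0.002,"tz":0,"twist":0,"grip":0},
  {"tx":0,"ty":0.001,"tz":0,"twist":0,"grip":0},
  {"tx":0,"ty":0.001,"tz":0,"twist":0,"grip":0},
  {"tx":0,"ty":0,"tz":0,"twist":0,"grip":0},
  {"tx":0,"ty":0,"tz":0,"twist":0,"grip":0},
])

```text
clock: 15.3
tool_pos: [0.5977, -0.0114, 0.0731]
tcp_rot: [0.044, -0.043, 0.706, -0.706]
contact_force: [-3.4, -0.1, 8.9]
grip_width: -0.0001
```

servo_tool([
  {"tx":0,"ty":0.001,"tz":0,"twist":0,"grip":0},
  {"tx":0,"ty":0.001,"tz":0,"twist":0,"grip":0},
  {"tx":0,"ty":0,"tz":0,"twist":0,"grip":0},
  {"tx":0,"ty":0,"tz":0,"twist":0,"grip":0},
])

```text
clock: 15.7
tool_pos: [0.5978, -0.0114, 0.073]
tcp_rot: [-0.045, 0.043, -0.706, 0.706]
contact_force: [-8.8, 1.4, 24.9]
grip_width: -0.0001
```

The force rose to 25 N with the height steady at 0.073, so the cover has bottomed out. I'll retreat upward and check.

servo_tool([
  {"tx":0,"ty":-0.004,"tz":0,"twist":0,"grip":0},
  {"tx":0,"ty":-0.01,"tz":0,"twist":0,"grip":0},
  {"tx":0,"ty":-0.03,"tz":0,"twist":0,"grip":0},
  {"tx":0,"ty":-0.04,"tz":0,"twist":0,"grip":0},
  {"tx":0,"ty":-0.04,"tz":0,"twist":0,"grip":0},
  {"tx":0,"ty":-0.03,"tz":0.03,"twist":0,"grip":0},
  {"tx":-0.04,"ty":0,"tz":-0.02,"twist":0,"grip":0},
  {"tx":-0.04,"ty":0,"tz":-0.02,"twist":0,"grip":0},
  {"tx":-0.04,"ty":0,"tz":-0.02,"twist":0,"grip":0},
  {"tx":0,"ty":0,"tz":0,"twist":0,"grip":0},
])

```text
clock: 16.7
tool_pos: [0.7155, 0.0355, 0.2215]
tcp_rot: [-0.044, 0.044, -0.706, 0.706]
contact_force: [-0.0, -0.5, -0.5]
grip_width: 0.0001
```

Run:
```python
from h import *
d=measure(zc=.07); a=[]; print(env.get_obs()["contact_force"])
for n,b in(("top",(130,90)),("side",(155,120)),):
    d=optics.get_image(n); c=d["color"][b[1]:b[1]+220,b[0]:b[0]+215,::-1]; a.append(cv2.resize(c,None,fx=1.85,fy=1.85,interpolation=cv2.INTER_CUBIC))
cv2.imwrite("pics/c4.png",np.hstack(a))
```

```text
bright [280 167  14  17 145] [286.6 175.8] [ 0.6415 -0.1057] ang -65.0 r 0.1029
   corner r 0.0864 ang -52.8
   corner r 0.1156 ang -55.2
   corner r 0.1158 ang -73.9
   corner r 0.0873 ang -77.8
bright [237 185  18  17 241] [246.  192.9] [ 0.5967 -0.0123] ang 173.7 r 0.0014
notch r 0.078 [(np.float64(-70.5), np.float64(-59.5))]
notch r 0.081 [(np.float64(-70.5), np.float64(-59.0))]
notch r 0.084 [(np.float64(-71.0), np.float64(-58.5))]
notch r 0.087 [(np.float64(-71.0), np.float64(-58.0))]
[ 0.03483809 -0.4644584  -0.84257602]
```

View pics/c4.png

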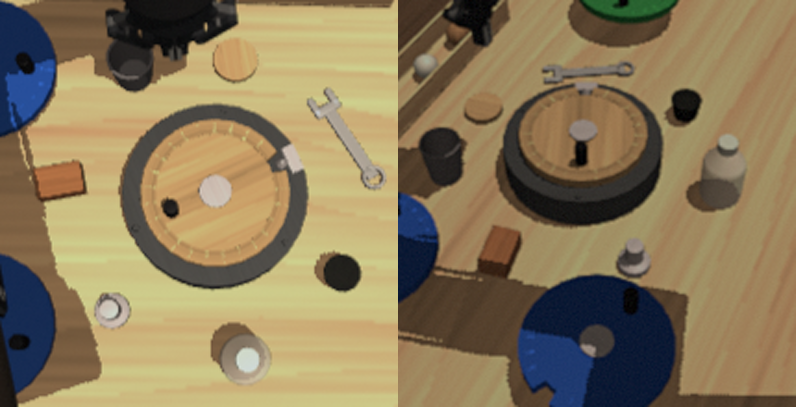

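The cover lies low and flat, with the pin standing in the notch at full-image (281,176). The bystanders are where they were and the arm is clear. Handing in.

```bash
python3 -c "
from cell import env
print(env.sign_off())"
```

```text
the job is handed in; nothing more can be done
None
```

The cover is seated on the pedestal with its notch over the pin. I handed the job in after about 17 s of the 56 s allowed; the hand-in reports no verdict.

- **What I did:** I pushed the stud about 174° counter-clockwise with the shut fingertip, using only a few newtons. I then backed off, pressed the cap down from 87 to 73 mm, and withdrew.
- **Alignment:** the notch measured about -65° against the pin's -65.0°, with the pin visible in the notch.
- **Seating:** the pads sank at about 8–9 N. The force then rose to 25 N with the height steady at 73.0 mm, so the cover had bottomed out. The final picture shows it lying flat.
- **Surroundings:** by eye, in the final picture, the things standing around it look unmoved. The tool touches nothing.
- **Disagreements:** the pedestal centre from its outline and from the cap differed by about 2 mm, within the camera calibration. Some mid-run notch readings were spoiled by other dark areas or the arm in the picture; I set those aside and used the clean ones.

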